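# Scrape the painting board clear

### The arm

A 7-joint arm with a two-finger parallel gripper is mounted at the origin on the work surface. World frame = base frame: x ahead of the robot, y to its left, z up, the work surface at z = 0. Lengths are in m, angles in degrees, forces in N, time in s.
With the tool pointing down it reaches from about 0.425 to 0.875 m from the base axis. Payload 4.7 kg.
Tool frame: the origin (TCP) lies at the very end of the fingers, on their centre line; the grasp point (between the pads) lies behind it (env.pinch_z is the z of the grasp point in the tool frame, in m); z points along the fingers, y is the direction in which the jaws open and shut (so a half turn about z gives the same grasp; the last joint's range is limited). The gripper opens to 87 mm and grips with 3 to 60 N. Pads are 19 mm wide; open, the fingers measure 117 mm over their backs; the gripper's body (75 mm by 190 mm) begins 51 mm behind the grasp point.
Start: joints at [66.813, 18.392, -4.016, 83.108, 1.295, 78.541, -3.26], TCP at [0.264, -0.594, 0.192] pointing down, gripper open.
Joint ranges: [-163.93, 163.93], [-17.29, 119.83], [-79.2, 71.16], [3.27, 140.29], [-89.18, 269.18], [5.43, 117.66], [-154.24, 154.24]. Speed limits (degrees/s): [147.25, 147.25, 180, 180, 180, 180, 180].

### API

Orientations are given as [roll, pitch, yaw] about the fixed x, y, z axes, in that order (R = Rz(yaw) Ry(pitch) Rx(roll)).
In Python, from cell import readout, read_camera, env gives the robot as it stands. The module is installed in compiled form; this text tells all that it offers.
- The arm moves only by the tool servo_tool, never from a script. Its argument "plan" is a list that holds one entry, the list of rows, each a list of 5 numbers: the finger opening in m, from 0 to 0.087, then the shift along the tool's x, y, z in m, then the turn about the tool's z in rad. In form: [[[jaw, x, y, z, yaw], ...]]. A call has 1 to 12 rows; each row is the pose to reach, as a shift and turn from the pose measured when the call began, along the tool's axes at that moment; what a row does not reach only later rows make up. A row lasts 1/12 s, in which the tool goes at most 41.7 mm and 7.16 degrees, less where a joint would pass 70% of its speed; a pose out of reach is approached as far as the arm can. A call with a gripper value outside its range is refused whole. The fingers move at their own pace and stop on an object; "force" is the grip in N (left out, the last holds). Time passes only in rows, so rows that repeat a pose let the fingers close. It gives the time, the measured TCP pose, the force and the opening at its end, in the units of the state.
- readout.get_obs(): the state, without advancing time (a new reading comes with each control period).
- read_camera(name): name is "scene" or "side" or "wrist"; returns a dict with "image" (480x640x3 uint8, red, green, blue), "range_z" (480x640 float32, m along the optical axis (not along the pixel's ray), 0 where there is no reading), "mtx" (3x3 intrinsics, pixels), "camera_from_world" (4x4, takes a point from world to camera coordinates). Camera axes: x right, y up, looking along -z (the intrinsics and any distortion apply to the point x, -y, -z); pixel columns grow to the right and rows downward; lengths in m; the calibration is good to about 2 mm. A picture is of the moment at which its call begins.
- env.sign_off(): hands the job in, once; it reports no verdict.
The state is a dict: "time_s": time; "qpos": joint angles; "joint_velocities": joint speeds; "effort": joint torques, N m; "tool_pos": TCP position; "tool_rot": TCP orientation; "force": force on the tool from outside, world axes, zero at the start; "wrist_torque": the same for the moment, N m; "grip_width": finger opening in m.
Only numpy, scipy, OpenCV 4.12 (cv2) and the standard library are available. Lean on these libraries where they do the work, as an engineer would, in place of code of your own. Each camera call takes 0.05 s, during which the arm holds its last target. There are 200 camera calls.

### The job

Take the scraper block and use it to sweep all five red offcuts off the green painting board into the trough at its end; do not touch the offcuts with the gripper, leave the paint tin on the board standing where it is, and do not disturb the other things on the bench. Then stand the scraper back upright, lengthwise on its cork pad, and let go.

Things in the scene. Friction and masses are not known exactly. Their poses are not given: they have to be found in the camera images.
- board: fixed board, 200 (x) by 300 mm (y), origin on the table under its middle. Flat green top, no rim, 36 mm above the table, from y = -70 to +150 mm. From y = -70 to -150 mm a trough: inside 190 by 75 mm, 30 mm deep, floor 6 mm above the table, 5 mm aluminium walls as high as the green top on its three outer sides; the green top ends at it in a plain drop
- board_top (a point): middle of the green top's surface, 36 mm above the table; axes as the board's: the trough lies towards -y
- trough_floor (a point): middle of the trough's white floor, 6 mm above the table; axes as the board's
- pad: fixed brown cork pad, 160 mm (its x) by 80 mm (its y), 3 mm thick, origin at the middle of its underside on the table; the scraper's parking place
- scraper: scraper block, 220 g: yellow foot with black rubber sole, 110 mm long (x), 30 mm thick (y), 26 mm high; its long upright faces do the sweeping; on top a wooden grip 70 mm long (x), 22 mm thick (y), from 26 to 72 mm above the sole. Origin at the middle of the sole, z up. Stands lengthwise on the pad
- pot: closed metal paint tin, 33 mm diameter, 40 mm high, origin at the middle of its underside, white lid; stands on the green top, near its end away from the trough and near its -x edge
- offcut0: red-primed cast-metal offcut, an L or T of 9 mm thick bar: 24 mm long (its x), 17 mm over its short leg, 9 mm high, 12 g; origin at the middle of the bar's underside; lies on the green top
- offcut1: red-primed cast-metal offcut, an L or T of 9 mm thick bar: 24 mm long (its x), 17 mm over its short leg, 9 mm high, 12 g; origin at the middle of the bar's underside; lies on the green top
- offcut2: red-primed cast-metal offcut, an L or T of 9 mm thick bar: 24 mm long (its x), 17 mm over its short leg, 9 mm high, 12 g; origin at the middle of the bar's underside; lies on the green top
- offcut3: red-primed cast-metal offcut, an L or T of 9 mm thick bar: 24 mm long (its x), 17 mm over its short leg, 9 mm high, 12 g; origin at the middle of the bar's underside; lies on the green top
- offcut4: red-primed cast-metal offcut, an L or T of 9 mm thick bar: 24 mm long (its x), 17 mm over its short leg, 9 mm high, 12 g; origin at the middle of the bar's underside; lies on the green top
- tin0: closed metal paint tin, 33 mm diameter, 40 mm high, origin at the middle of its underside, blue band, one of three standing in a row in a low fixed wooden tray (150 by 56 mm, 18 mm high) on the other side of the board from the pad
- tin1: closed metal paint tin, 33 mm diameter, 40 mm high, origin at the middle of its underside, yellow band, one of three standing in a row in a low fixed wooden tray (150 by 56 mm, 18 mm high) on the other side of the board from the pad
- tin2: closed metal paint tin, 33 mm diameter, 40 mm high, origin at the middle of its underside, green band, one of three standing in a row in a low fixed wooden tray (150 by 56 mm, 18 mm high) on the other side of the board from the pad
- ink: square amber ink bottle with a blue cap, 46 mm wide, 74 mm high, origin at the middle of its underside; beyond the board
- lens: round magnifying lens lying flat, 82 mm diameter, 10 mm high, origin at the middle of its underside; beyond the board
- glue: white glue bottle with a yellow label and a red cap, 44 mm diameter, 110 mm high, origin at the middle of its underside; beyond the board, to the left
Things that resemble listed ones, but are neither listed nor needed, are in the scene too. What is shaped like the pot but pink is not meant. Leave any purple look-alike of the scraper alone.

How it is judged (in metres and radians):
On the way, in this order (a step that is already met when the one before it is completed fails the run):
1. the scraper is lifted off its pad (height (world z) of scraper above 0.03 m), for 0.1 s.
2. all five offcuts are down in the trough (x of offcut0 in the frame of trough_floor between -0.096 and 0.096 m and y of offcut0 in the frame of trough_floor between -0.04 and 0.04 m and z of each of offcut0, offcut1, offcut2, offcut3, offcut4 in the frame of trough_floor below 0.024 m and x of offcut1 in the frame of trough_floor between -0.096 and 0.096 m and y of offcut1 in the frame of trough_floor between -0.04 and 0.04 m and x of offcut2 in the frame of trough_floor between -0.096 and 0.096 m and y of offcut2 in the frame of trough_floor between -0.04 and 0.04 m and x of offcut3 in the frame of trough_floor between -0.096 and 0.096 m and y of offcut3 in the frame of trough_floor between -0.04 and 0.04 m and x of offcut4 in the frame of trough_floor between -0.096 and 0.096 m and y of offcut4 in the frame of trough_floor between -0.04 and 0.04 m), for 0.2 s.
At the end, for the whole second after the job is handed in: All offcuts at rest in the trough, origins under 24 mm above its floor; scraper at rest on its pad, upright within 0.1 rad, within 30 mm (along) and 28 mm (across) of the pad's middle, lengthwise within 0.35 rad; the tin on the board upright within 0.15 rad (all of step 2 and linear speed of each of offcut0, offcut1, offcut2, offcut3, offcut4, scraper below 0.02 m/s and x of scraper in the frame of pad between -0.03 and 0.03 m and y of scraper in the frame of pad between -0.028 and 0.028 m and z of scraper in the frame of pad below 0.008 m and angle between scraper's own z axis and vertical below 0.1 rad and angle between the x axis of scraper and the x axis of pad, either way round below 0.35 rad and angle between pot's own z axis and vertical below 0.15 rad); the robot touches nothing.
It fails at once if the robot touches an offcut (fingers or arm) (contact force between any of the fingers, the arm and offcut0 above 0.3 N or contact force between any of the fingers, the arm and offcut1 above 0.3 N or contact force between any of the fingers, the arm and offcut2 above 0.3 N or contact force between any of the fingers, the arm and offcut3 above 0.3 N or contact force between any of the fingers, the arm and offcut4 above 0.3 N).
It fails at once if the paint tin on the board is shifted more than 20 mm or tipped (distance of pot from where it was at the start of the episode above 0.02 m or angle between pot's own z axis and vertical above 0.4 rad).
It fails at once if another thing on the bench (tins in the tray, ink, lens, glue) is shifted more than 30 mm or tipped (distance of any of tin0, tin1, tin2, ink, lens, glue from where it was at the start of the episode above 0.03 m or angle between any of tin0, tin1, tin2, ink, lens, glue's own z axis and vertical above 0.4 rad).
It also fails if it takes over 61 s, if anything falls off the work surface, if the arm or the gripper's body presses on something with over 40 N, if the wrist force passes 120 N, or if a joint passes its speed limit or range.

## Working session

There is one attempt and no reset: what is moved stays moved. The work goes in short steps, Python scripts to look and compute and a tool call to move; the robot and the scene stay as the last step left them, time stands still between calls to the robot, and variables do not carry over. Pictures are saved under pics/ and viewed, about 8 in all and at most 12, crops included, and the job is handed in when it is done.

Besides the shell and the picture viewer there is one more tool, called after ">>>" by a JSON object that holds its "name" and its "arguments", one argument or row to a line. servo_tool: Moves the arm, as the interface text tells. Its arguments: {"type":"object","properties":{"plan":{"type":"array"},"force":{"type":"number"}},"required":["plan"]}

```bash
mkdir -p pics; cat > h.py <<'E'
import numpy as np,cv2
from cell import readout,read_camera,env
def cam(n):
    c=read_camera(n); return c
def save(c,f,crop=None,s=1):
    im=c["image"][:,:,::-1]
    if crop: im=im[crop[1]:crop[3],crop[0]:crop[2]]
    cv2.imwrite("pics/"+f,cv2.resize(im,None,fx=s,fy=s,interpolation=cv2.INTER_CUBIC) if s!=1 else im)
def ray(c,u,v,z):
    "pixel -> world point on plane z"
    T=np.linalg.inv(c["camera_from_world"]);K=c["mtx"]
    d=np.linalg.solve(K,[u,v,1.]);d=T[:3,:3]@[d[0],-d[1],-d[2]];o=T[:3,3]
    return o+d*(z-o[2])/d[2]
def cloud(c):
    T=np.linalg.inv(c["camera_from_world"]);K=c["mtx"];r=c["range_z"]
    v,u=np.mgrid[:r.shape[0],:r.shape[1]]
    p=np.stack([(u-K[0,2])/K[0,0]*r,-(v-K[1,2])/K[1,1]*r,-r],-1)
    return p@T[:3,:3].T+T[:3,3]
def proj(c,P):
    q=c["camera_from_world"]@np.append(P,1);q=c["mtx"]@[q[0],-q[1],-q[2]];return q[:2]/q[2]
E
python3 - <<'E'
from h import *
o=readout.get_obs();print(o);print(env.pinch_z)
for n in("scene","side"):
    c=cam(n);save(c,n+"0.png");print(n,np.linalg.inv(c["camera_from_world"]).round(3).tolist(),c["mtx"].tolist())
E
```

```text
{'time_s': 0.0, 'qpos': array([66.8112825 , 18.43849577, -4.01552563, 83.17441473,  1.29656137,
       78.54097752, -3.25970351]), 'joint_velocities': array([-0.00684419, -0.04225878,  0.10737374,  0.0756701 , -0.02426642,
       -0.01540621, -0.04654726]), 'effort': array([ 2.99601033e-04, -4.91286242e+01, -4.04215157e-01, -3.12530386e+01,
       -6.40545739e-02,  4.34926932e-02,  1.50933452e-04]), 'tool_pos': array([ 0.26403616, -0.59328969,  0.19047224]), 'tool_rot': array([-1.79891442e+02,  7.28505527e-03,  2.39990658e+01]), 'force': array([-0.14424469, -0.50517566,  0.43831918]), 'wrist_torque': array([0.02379934, 0.05183989, 0.00065811]), 'grip_width': 0.0870000997475199}
-0.0187
scene [[0.773, -0.403, 0.489, 1.235], [0.634, 0.477, -0.609, -0.785], [0.012, 0.781, 0.624, 0.87], [0.0, 0.0, 0.0, 1.0]] [[548.8081793952238, 0.0, 324.1386222360636], [0.0, 548.8081793952238, 232.44578283573355], [0.0, 0.0, 1.0]]
side [[-0.886, 0.333, -0.322, 0.283], [-0.463, -0.654, 0.598, 0.579], [-0.012, 0.679, 0.734, 0.762], [0.0, 0.0, 0.0, 1.0]] [[461.96893451841106, 0.0, 316.59928005375616], [0.0, 461.96893451841106, 238.07732176273228], [0.0, 0.0, 1.0]]
```

View pics/scene0.png

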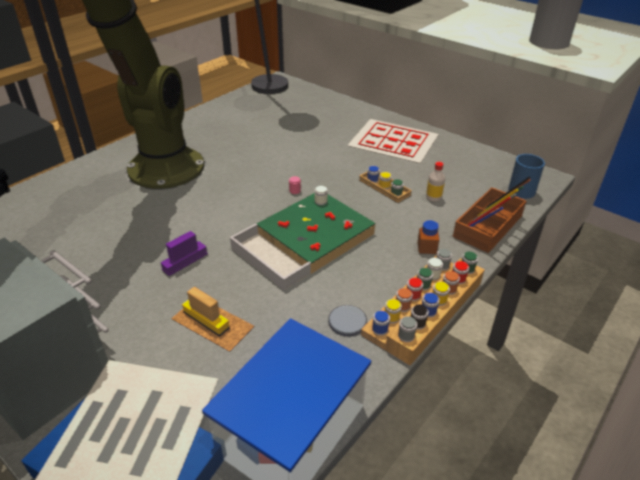

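View pics/side0.png

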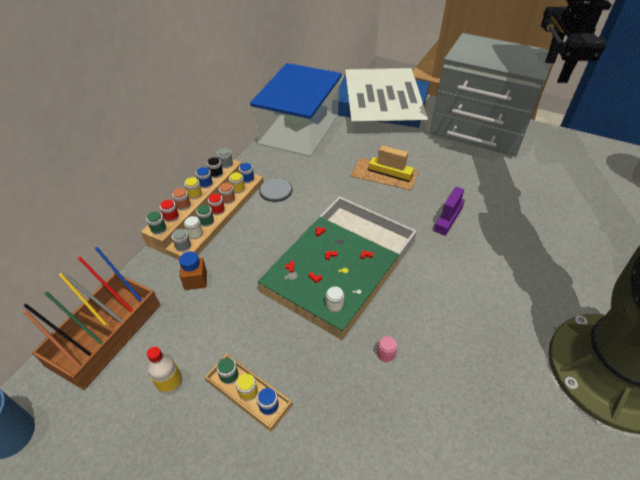

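Scene view (1): the yellow scraper with its wooden grip is on the cork pad at (207,312). The purple look-alike is at (184,253) and is to be left alone. The green board is at (315,227), with its trough to the lower left. The white-lidded pot on it is at (321,195), and the pink pot at (295,186) is a decoy. 
Side view (2): scraper at (392,163), trough at (372,228), pot at (335,298), five red offcuts at (320,231), (331,255), (367,255), (290,266) and (315,277). The yellow and white spots look like paint stains.

```bash
cat > m.py <<'E'
from h import *
def comps(m,amin):
    n,l,s,ce=cv2.connectedComponentsWithStats(m.astype(np.uint8));return [(l==i,s[i],ce[i]) for i in range(1,n) if s[i][4]>=amin]
def rect(c,mask,z):
    cs=max(cv2.findContours(mask.astype(np.uint8),0,2)[0],key=cv2.contourArea)[:,0]
    P=np.array([ray(c,u,v,z)[:2] for u,v in cs],np.float32)*1000
    return cv2.minAreaRect(P),P
E
python3 - <<'E'
from m import *
for n in("side","scene"):
    c=cam(n);save(c,n+"1.png");h=cv2.cvtColor(c["image"],cv2.COLOR_RGB2HSV);H,S,V=[h[:,:,i].astype(int) for i in range(3)]
    X=cloud(c);x,y,z=X[...,0],X[...,1],X[...,2]
    print(n)
    ok=c["range_z"]>0
    g=(H>65)&(H<95)&(S>90)&ok&(z>.02)&(z<.05)
    m,s,ce=max(comps(g,50),key=lambda t:t[1][4]);
    hull=cv2.morphologyEx(m.astype(np.uint8),cv2.MORPH_CLOSE,np.ones((25,25)))
    r,P=rect(c,hull,.036);print("green",r,cv2.boxPoints(r).round(1).tolist(), "z",np.median(z[m]))
    bx=[hull>0]
    near=cv2.dilate(hull,np.ones((9,9)))>0
    red=((H<8)|(H>172))&(S>140)&near
    for m,s,ce in comps(red,8): 
        rr,_=rect(c,m,.040);print("red",ce.round(1),s[4],ray(c,*ce,.0405)[:2].round(4),np.round(rr[1],1))
    yl=(H>20)&(H<34)&(S>150)&ok&(x<.75)
    for m,s,ce in comps(yl,40): print("yel",ce.round(1),s[4],X[m].mean(0).round(4))
    # tall object on pad & pot
    for nm,mm in (("white",(S<50)&(V>150)&near&(z>.06)&(z<.1)),):
        for m,s,ce in comps(mm,15): print(nm,ce.round(1),s[4],ray(c,*ce,.076)[:2].round(4),np.median(z[m]).round(4))
    wd=(H>8)&(H<20)&(S>80)&ok&(z>.06)&(z<.09)&(y<-.1)&(x<.9)
    for m,s,ce in comps(wd,20):
        if s[4]<5000: r,_=rect(c,m,.075);print("wood",ce.round(1),s[4],X[m].mean(0).round(4),r,np.percentile(z[m],[5,50,95]).round(4))
    pd=(H>5)&(H<20)&(S>70)&ok&(z<.012)&(z>-.01)
    for m,s,ce in comps(pd,200): r,_=rect(c,m,.003);print("pad",ce.round(1),s[4],r)
E
```

```text
side
green ((540.7063598632812, 47.37037658691406), (217.84432983398438, 198.0183868408203), 82.97107696533203) [[429.1000061035156, -48.599998474121094], [625.5999755859375, -72.80000305175781], [652.2999877929688, 143.39999389648438], [455.79998779296875, 167.60000610351562]] z 0.034432640810340476
red [319.3 230.5] 66 [ 0.6047 -0.0312] [19.6 23.9]
red [330.3 254.2] 75 [0.5535 0.0184] [22.8 21.7]
red [366.1 254.1] 72 [ 0.4879 -0.0152] [22.7 19.7]
red [289.9 266.2] 72 [0.6118 0.0839] [16.2 26.3]
red [314.9 277.1] 78 [0.5538 0.0857] [18.5 27.4]
yel [390.7 169.7] 448 [ 0.5501 -0.3167  0.022 ]
yel [169.5 381.9] 291 [0.6698 0.3882 0.0341]
yel [245.2 381. ] 214 [0.5555 0.3309 0.0408]
yel [248.7 394.2] 97 [0.5444 0.3413 0.0216]
white [334.7 294.1] 205 [0.4903 0.1281] 0.0741
wood [449.4  34.3] 179 [ 0.6185 -1.0179  0.0764] ((616.6764526367188, -1020.9119873046875), (74.9731674194336, 77.85509490966797), 5.91207218170166) [0.0616 0.0768 0.0895]
wood [522.6  41.6] 226 [ 0.3868 -1.051   0.0839] ((407.5018310546875, -1067.66064453125), (210.36587524414062, 42.099456787109375), 6.32449769973754
[... 2470 characters left out ...]
62, 177.43328857421875), (165.7480010986328, 60.47035598754883), 89.88106536865234)
pad [482.7 239.5] 259 ((897.3777465820312, 341.2762145996094), (222.9812469482422, 98.11434936523438), 61.22297286987305)
pad [486.5 227.6] 212 ((860.6958618164062, 350.1091003417969), (49.469417572021484, 52.65935134887695), 89.89842224121094)
pad [341.2 252.5] 211 ((636.3657836914062, 35.841575622558594), (216.23580932617188, 11.787616729736328), 83.21369934082031)
pad [415.4 336.2] 468 ((883.69482421875, -1.4367523193359375), (301.00830078125, 128.7618408203125), 89.27061462402344)
pad [216.8 328.6] 1385 ((566.3275756835938, -321.84552001953125), (163.18170166015625, 82.81705474853516), 6.8773698806762695)
```

```bash
python3 - <<'E'
from h import *
c=cam("side");X=cloud(c)
for u,v in [(440,118),(515,160),(440,85),(530,110),(450,36),(552,50),(398,120),(345,110),(448,210)]: print((u,v),X[v,u].round(3),ray(c,u,v,0)[:2].round(3))
c=cam("scene");X=cloud(c)
for u,v in [(95,345),(20,280),(75,295),(170,385),(345,360),(184,245)]: print((u,v),X[v,u].round(3))
E
```

```text
(440, 118) [ 0.497 -0.53   0.065] [ 0.517 -0.633]
(515, 160) [ 0.28  -0.533 -0.003] [ 0.28  -0.529]
(440, 85) [ 0.514 -0.531  0.157] [ 0.574 -0.818]
(530, 110) [ 0.289 -0.529  0.147] [ 0.29  -0.794]
(450, 36) [ 0.616 -1.021  0.07 ] [ 0.65  -1.183]
(552, 50) [ 0.29  -0.635  0.251] [ 0.293 -1.23 ]
(398, 120) [ 0.602 -0.496  0.048] [ 0.623 -0.568]
(345, 110) [ 0.771 -0.517  0.02 ] [ 0.785 -0.548]
(448, 210) [ 0.374 -0.199  0.058] [ 0.382 -0.263]
(95, 345) [ 0.517 -0.542  0.093]
(20, 280) [ 0.41  -0.582  0.217]
(75, 295) [ 0.501 -0.538  0.206]
(170, 385) [ 0.659 -0.495  0.052]
(345, 360) [ 0.9   -0.306  0.132]
(184, 245) [ 0.384 -0.236  0.059]
```

>>> {"name": "servo_tool", "arguments": {
  "plan": [
    [[0.087,0,0,-0.04,0],[0.087,0,0,-0.08,0],[0.087,0.015,-0.035,-0.08,0],[0.087,0.03,-0.07,-0.08,0],[0.087,0.046,-0.104,-0.08,0],[0.087,0.062,-0.139,-0.08,0],[0.087,0.077,-0.174,-0.08,0],[0.087,0.112,-0.169,-0.08,0.1],[0.087,0.15,-0.163,-0.08,0.2],[0.087,0.187,-0.158,-0.08,0.3],[0.087,0.225,-0.152,-0.08,0.33],[0.087,0.225,-0.152,-0.08,0.33]]
  ]
}}

```text
time_s: 1.3
tool_pos: [0.4157, -0.3578, 0.2709]
tool_rot: [-179.8, -0.3, 5.7]
force: [-1.3, 1.5, 0.2]
grip_width: 0.087
```

>>> {"name": "servo_tool", "arguments": {
  "plan": [
    [[0.087,0.04,-0.006,0.01,0],[0.087,0.08,-0.012,0.03,0],[0.087,0.115,-0.018,0.05,0],[0.087,0.142,-0.022,0.07,0],[0.087,0.142,-0.022,0.08,0],[0.087,0.142,-0.022,0.08,0]]
  ]
}}

```text
time_s: 1.8
tool_pos: [0.5548, -0.3186, 0.1869]
tool_rot: [-179.5, 0.0, 5.9]
force: [-1.0, -0.0, -0.9]
grip_width: 0.0873
```

```bash
python3 - <<'E'
from m import *
c=cam("wrist");save(c,"w1.png");o=readout.get_obs();print(o["tool_pos"],o["tool_rot"]);print(np.linalg.inv(c["camera_from_world"]).round(3).tolist())
h=cv2.cvtColor(c["image"],cv2.COLOR_RGB2HSV);H,S,V=[h[:,:,i].astype(int) for i in range(3)]
X=cloud(c);z=X[...,2];ok=c["range_z"]>0
t=ok&(z>.067)&(z<.085)
for m,s,ce in comps(t,300): print("top",ce,s[4],rect(c,m,.075)[0],z[m].mean())
f=ok&(z>.02)&(z<.04)
for m,s,ce in comps(f,300): print("foot",ce,s[4],rect(c,m,.029)[0],np.median(z[m]))
p=(H>5)&(H<20)&(S>70)&ok&(z<.012)
for m,s,ce in comps(p,500): print("pad",ce,s[4],rect(c,m,.003)[0])
E
```

```text
[ 0.55398534 -0.32091925  0.18933076] [-1.79667941e+02 -3.08488717e-02  5.75134486e+00]
[[0.104, 0.957, 0.271, 0.629], [-0.995, 0.103, 0.02, -0.312], [-0.009, -0.271, 0.962, 0.38], [0.0, 0.0, 0.0, 1.0]]
top [336.70451011 227.20217729] 1929 ((554.362548828125, -327.0073547363281), (70.1356430053711, 21.793426513671875), 2.096870183944702) 0.07461783409666871
top [224.48720212 387.77758164] 1133 ((381.4605407714844, -236.66500854492188), (22.259258270263672, 69.7904052734375), 6.36249303817749) 0.07131471842727115
foot [ 56.13256503 192.3009915 ] 15532 ((531.810791015625, -70.8573989868164), (155.75523376464844, 191.05624389648438), 83.11624145507812) 0.03570568882994074
foot [333.96223176 196.56738197] 1165 ((553.8156127929688, -327.0816955566406), (109.65472412109375, 29.784910202026367), 2.0459675788879395) 0.028787971527213574
foot [568.01333333 275.80133333] 750 ((521.2318725585938, -584.5322875976562), (16.473892211914062, 124.44566345214844), 7.5780768394470215) 0.029048832719696216
foot [255.7275021  361.91253154] 1189 ((376.7501220703125, -250.69680786132812), (79.77656555175781, 33.35457229614258), 85.38166046142578) 0.026039921219049356
pad [330.00098486 186.54745784] 8123 ((566.6116943359375, -321.85467529296875), (159.7332305908203, 80.0222396850586), 6.937064170837402)
pad [ 84.33395872 199.95684803] 533 ((530.0914306640625, -59.44886016845703), (4.405269145965576, 176.26187133789062), 83.16693878173828)
```

View pics/w1.png

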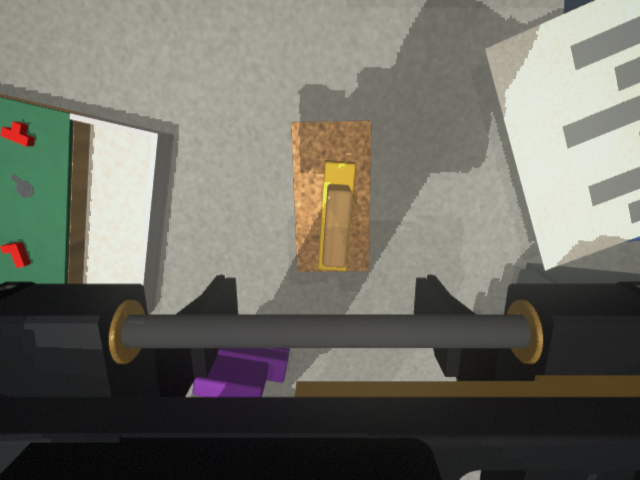

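Picture 3 (wrist, used as the confirming close view): the yellow-footed scraper with the wooden grip is on its pad at (337,215). The purple look-alike is off the pad at (240,372). I'm grasping the yellow one.

>>> {"name": "servo_tool", "arguments": {
  "plan": [
    [[0.087,0,0.003,0.03,0.03],[0.087,0,0.006,0.06,0.064],[0.087,0,0.006,0.09,0.064],[0.087,0,0.006,0.12,0.064],[0.087,0,0.006,0.14,0.064],[0.087,0,0.006,0.15,0.064],[0.087,0,0.006,0.154,0.064],[0.087,0,0.006,0.154,0.064]]
  ],
  "force": 35
}}

```text
time_s: 2.52
tool_pos: [0.5541, -0.3273, 0.0362]
tool_rot: [-179.7, -0.0, 2.0]
force: [0.9, -0.5, -0.6]
grip_width: 0.0866
```

>>> {"name": "servo_tool", "arguments": {
  "plan": [
    [[0.015,0,0,0,0],[0.015,0,0,0,0],[0.015,0,0,0,0],[0.015,0,0,0,0],[0.015,0,0,0,0],[0.015,0,0,0,0],[0.015,0,0,0,0],[0.015,0,0,0,0]]
  ]
}}

```text
time_s: 3.18
tool_pos: [0.5541, -0.3273, 0.0362]
tool_rot: [-179.7, -0.0, 2.0]
force: [0.0, -0.8, 0.9]
grip_width: 0.0416
```

```bash
python3 -c "
from h import *
o=readout.get_obs();print(o['tool_pos'],o['tool_rot'],o['grip_width'],o['force'])"
```

```text
[ 0.55413138 -0.32726287  0.0362124 ] [-1.79726024e+02 -2.82916072e-02  2.00271892e+00] 0.04159092460574342 [ 0.04586933 -0.8444082   0.89468916]
```

Fingers are still closing.

>>> {"name": "servo_tool", "arguments": {
  "plan": [
    [[0.015,0,0,0,0],[0.015,0,0,0,0],[0.015,0,0,0,0],[0.015,0,0,0,0],[0.015,0,0,0,0],[0.015,0,0,0,0]]
  ]
}}

```text
time_s: 3.68
tool_pos: [0.5541, -0.3273, 0.0361]
tool_rot: [-179.7, -0.0, 2.0]
force: [0.9, -0.1, -0.5]
grip_width: 0.0214
```

>>> {"name": "servo_tool", "arguments": {
  "plan": [
    [[0.015,0,0,-0.02,0],[0.015,0,0,-0.05,0],[0.015,0,0,-0.08,0],[0.015,0,0,-0.1,0],[0.015,0,0,-0.1,0],[0.015,0,0,-0.1,0]]
  ]
}}

```text
time_s: 4.18
tool_pos: [0.5546, -0.328, 0.1368]
tool_rot: [-179.8, -0.1, 2.0]
force: [0.5, -0.0, -2.7]
grip_width: 0.0216
```

```bash
python3 - <<'E'
from h import *
o=readout.get_obs();print(o['tool_pos'],o['tool_rot'],o['grip_width'],o['force'])
G=np.array([.541,.0456]);a=np.radians(-7)
ex=np.array([np.cos(a),np.sin(a)]);ey=np.array([-ex[1],ex[0]])
y=np.radians(o['tool_rot'][2]);tx=np.array([np.cos(y),np.sin(y)]);ty=np.array([tx[1],-tx[0]])
for p in [(.04,.09),(.04,-.11),(-.047,-.025),(-.047,-.11)]:
    w=G+p[0]*ex+p[1]*ey;d=w-o['tool_pos'][:2];print(p,w.round(4),"tool",(d@tx).round(4),(d@ty).round(4))
E
```

```text
[ 0.55456685 -0.32796178  0.13681144] [-1.79785912e+02 -1.11548194e-01  2.00369261e+00] 0.021625354171602787 [ 0.51234547 -0.00364894 -2.7160578 ]
(0.04, 0.09) [0.5917 0.1301] tool 0.0531 -0.4564
(0.04, -0.11) [ 0.5673 -0.0685] tool 0.0218 -0.2589
(-0.047, -0.025) [0.4913 0.0265] tool -0.0508 -0.3565
(-0.047, -0.11) [ 0.4809 -0.0579] tool -0.0641 -0.2725
```

>>> {"name": "servo_tool", "arguments": {
  "plan": [
    [[0.015,0.005,-0.038,-0.01,0.02],[0.015,0.01,-0.077,-0.01,0.05],[0.015,0.014,-0.116,-0.01,0.08],[0.015,0.018,-0.155,-0.01,0.11],[0.015,0.023,-0.194,-0.01,0.157],[0.015,0.028,-0.233,-0.01,0.157],[0.015,0.032,-0.272,-0.01,0.157],[0.015,0.036,-0.311,-0.01,0.157],[0.015,0.041,-0.35,-0.01,0.157],[0.015,0.045,-0.389,-0.01,0.157],[0.015,0.049,-0.425,-0.01,0.157],[0.015,0.053,-0.456,-0.01,0.157]]
  ]
}}

```text
time_s: 5.18
tool_pos: [0.5894, 0.1325, 0.146]
tool_rot: [-179.8, 0.2, -6.9]
force: [0.5, 0.8, -2.6]
grip_width: 0.0218
```

>>> {"name": "servo_tool", "arguments": {
  "plan": [
    [[0.015,0,0,0,0],[0.015,0,0,0,0]]
  ]
}}

```text
time_s: 5.35
tool_pos: [0.5867, 0.1361, 0.1431]
tool_rot: [-179.8, 0.5, -6.5]
force: [0.3, -0.3, -2.2]
grip_width: 0.0217
```

```bash
cat > b.py <<'E'
from h import *
def board(pts):
    o=readout.get_obs();print(o['tool_pos'],o['tool_rot'],o['grip_width'],o['force'])
    G=np.array([.541,.0456]);a=np.radians(-7)
    ex=np.array([np.cos(a),np.sin(a)]);ey=np.array([-ex[1],ex[0]])
    y=np.radians(o['tool_rot'][2]);tx=np.array([np.cos(y),np.sin(y)]);ty=np.array([tx[1],-tx[0]])
    q=o['tool_pos'][:2]-G;print("board xy",(q@ex).round(4),(q@ey).round(4))
    for p in pts:
        w=G+p[0]*ex+p[1]*ey;d=w-o['tool_pos'][:2];print(p,"tool",(d@tx).round(4),(d@ty).round(4))
E
python3 - <<'E'
from b import *
from m import *
board([(.04,.09),(.04,-.11)])
c=cam("side");save(c,"s2.png",(220,180,460,360),3)
E
```

```text
[0.5867425  0.13606467 0.1431352 ] [-179.75552682    0.47078197   -6.49958833] 0.021747769395852354 [ 0.25782976 -0.26912757 -2.17629717]
board xy 0.0344 0.0954
(0.04, 0.09) tool 0.0056 0.0054
(0.04, -0.11) tool 0.0038 0.2054
```

View pics/s2.png

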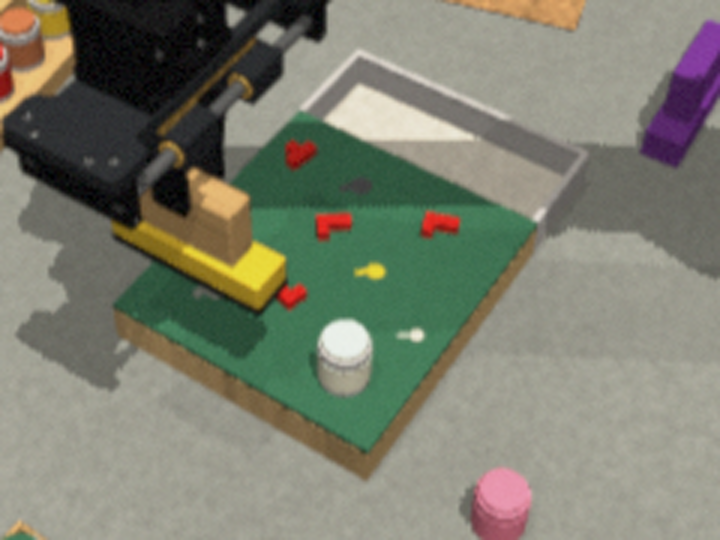

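Picture 4: the scraper is held level over the far end of the board, foot end at about (270,275). It is behind the offcuts at (293,295) and clear of the pot at (345,355). Lowering.

>>> {"name": "servo_tool", "arguments": {
  "plan": [
    [[0.015,0.006,0.003,0.01,0.009],[0.015,0.006,0.003,0.025,0.009],[0.015,0.006,0.003,0.04,0.009],[0.015,0.006,0.003,0.052,0.009],[0.015,0.006,0.003,0.062,0.009],[0.015,0.006,0.003,0.068,0.009],[0.015,0.006,0.003,0.071,0.009],[0.015,0.006,0.003,0.071,0.009],[0.015,0.006,0.003,0.071,0.009]]
  ]
}}

```text
time_s: 6.15
tool_pos: [0.5931, 0.1296, 0.0728]
tool_rot: [-179.8, 0.4, -7.2]
force: [0.1, -0.7, -2.0]
grip_width: 0.0215
```

```bash
python3 -c "
from b import *
board([(.04,.09),(.04,-.11)])"
```

```text
[0.59310687 0.12956237 0.07277124] [-179.84790909    0.37184012   -7.23807761] 0.021479406862723257 [ 0.1222675  -0.72303888 -1.98781431]
board xy 0.0415 0.0897
(0.04, 0.09) tool -0.0015 -0.0003
(0.04, -0.11) tool -0.0007 0.1997
```

>>> {"name": "servo_tool", "arguments": {
  "plan": [
    [[0.015,0,0,0.003,0],[0.015,0,0,0.003,0],[0.015,0,0.01,0.003,0],[0.015,0,0.02,0.003,0],[0.015,0,0.03,0.003,0],[0.015,0,0.04,0.003,0],[0.015,0,0.05,0.003,0],[0.015,0,0.06,0.003,0],[0.015,0,0.07,0.003,0],[0.015,0,0.08,0.003,0],[0.015,0,0.09,0.003,0],[0.015,0,0.1,0.003,0]]
  ]
}}

```text
time_s: 7.15
tool_pos: [0.5804, 0.0294, 0.0696]
tool_rot: [-179.8, 0.4, -7.2]
force: [-0.2, -0.5, -0.8]
grip_width: 0.0215
```

```bash
python3 - <<'E'
from b import *
board([(.04,-.11)])
c=cam("scene");save(c,"s3.png",(220,170,400,305),4)
E
```

```text
[0.58037525 0.02944385 0.06957069] [-179.83958426    0.36560493   -7.24102547] 0.021518921391107164 [-0.18715482 -0.54885984 -0.77564409]
board xy 0.0411 -0.0112
(0.04, -0.11) tool -0.0006 0.0988
```

View pics/s3.png

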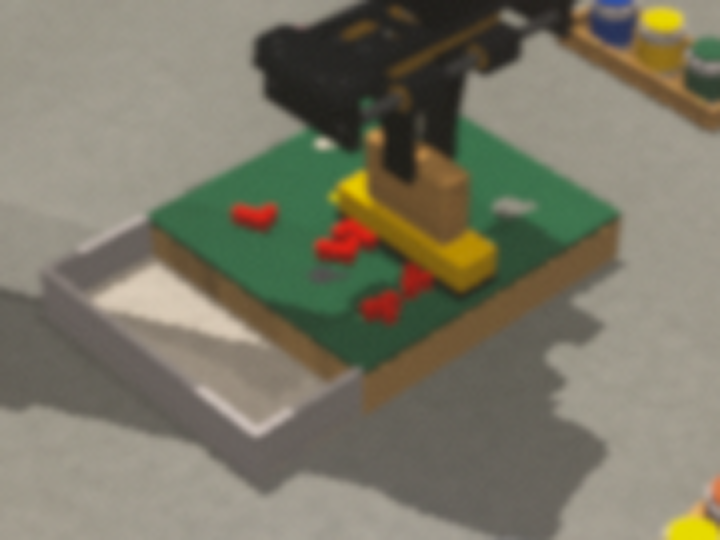

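Picture 5: four offcuts, (340,240) to (385,305), are collecting in front of the scraper. The fifth at (255,215) is left for the second pass.

>>> {"name": "servo_tool", "arguments": {
  "plan": [
    [[0.015,0,0.01,0,0],[0.015,0,0.02,0,0],[0.015,0,0.03,0,0],[0.015,0,0.04,0,0],[0.015,0,0.05,0,0],[0.015,0,0.06,0,0],[0.015,0,0.07,0,0],[0.015,0,0.08,0,0],[0.015,0,0.088,0,0],[0.015,0,0.095,0,0],[0.015,0,0.101,0,0],[0.015,0,0.101,0,0]]
  ]
}}

```text
time_s: 8.2
tool_pos: [0.5669, -0.0759, 0.0693]
tool_rot: [180.0, 0.4, -7.5]
force: [-0.4, -1.1, -2.7]
grip_width: 0.0214
```

```bash
cat > red.py <<'E'
from b import *
from m import *
def reds():
    G=np.array([.541,.0456]);a=np.radians(-7);ex=np.array([np.cos(a),np.sin(a)]);ey=np.array([-ex[1],ex[0]])
    for n in("scene","side"):
        c=cam(n);h=cv2.cvtColor(c["image"],cv2.COLOR_RGB2HSV);H,S,V=[h[:,:,i].astype(int) for i in range(3)]
        X=cloud(c)
        for m,s,ce in comps(((H<8)|(H>172))&(S>140),8):
            P=X[m];q=np.median(P[:,:2],0)-G
            if abs(q@ex)<.11 and abs(q@ey+.03)<.16: print(n,ce.round(0),s[4],"board",(q@ex).round(3),(q@ey).round(3),"z",np.median(P[:,2]).round(3))
E
python3 - <<'E'
from red import *
board([(.04,-.11),(-.047,-.025)]);reds()
E
```

```text
[ 0.56687517 -0.07590708  0.0692817 ] [179.96643457   0.40300907  -7.51895487] 0.021433603863089217 [-0.43594732 -1.12406927 -2.6716938 ]
board xy 0.0405 -0.1174
(0.04, -0.11) tool -0.0006 -0.0074
(-0.047, -0.025) tool -0.0883 -0.0917
scene [279. 254.] 69 board 0.011 -0.133 z 0.015
scene [290. 264.] 38 board 0.056 -0.133 z 0.016
side [366. 254.] 72 board -0.045 -0.066 z 0.043
```

>>> {"name": "servo_tool", "arguments": {
  "plan": [
    [[0.015,0,-0.002,-0.015,0],[0.015,0,-0.005,-0.035,0],[0.015,-0.025,-0.025,-0.035,-0.008],[0.015,-0.05,-0.05,-0.035,-0.008],[0.015,-0.075,-0.077,-0.035,-0.008],[0.015,-0.088,-0.096,-0.035,-0.008],[0.015,-0.088,-0.096,-0.035,-0.008],[0.015,-0.088,-0.096,-0.035,-0.008]]
  ]
}}

```text
time_s: 8.97
tool_pos: [0.4921, 0.0343, 0.1052]
tool_rot: [180.0, 0.3, -6.7]
force: [0.3, -1.0, -2.2]
grip_width: 0.0216
```

```bash
python3 - <<'E'
from red import *
board([(-.047,-.02)]);reds()
E
```

```text
[0.49207272 0.03429387 0.10521837] [179.98661454   0.34268233  -6.71220853] 0.021558140070734963 [ 0.30108479 -1.01338698 -2.16716587]
board xy -0.0472 -0.0172
(-0.047, -0.02) tool 0.0002 0.0028
scene [283. 223.] 51 board -0.045 -0.068 z 0.044
scene [279. 253.] 100 board 0.01 -0.125 z 0.017
scene [290. 264.] 35 board 0.056 -0.132 z 0.015
```

>>> {"name": "servo_tool", "arguments": {
  "plan": [
    [[0.015,0,0,0.015,0.005],[0.015,0,0,0.028,0.005],[0.015,0,0,0.034,0.005],[0.015,0,0,0.036,0.005],[0.015,0,0,0.036,0.005]]
  ]
}}

```text
time_s: 9.48
tool_pos: [0.4923, 0.0305, 0.0693]
tool_rot: [179.9, 0.5, -7.4]
force: [-0.1, -0.4, -2.6]
grip_width: 0.0215
```

>>> {"name": "servo_tool", "arguments": {
  "plan": [
    [[0.015,0,0.01,0,0],[0.015,0,0.02,0,0],[0.015,0,0.03,0,0],[0.015,0,0.04,0,0],[0.015,0,0.05,0,0],[0.015,0,0.06,0,0],[0.015,0,0.07,0,0],[0.015,0,0.08,0,0],[0.015,0,0.088,0,0],[0.015,0,0.095,0,0],[0.015,0,0.098,0,0],[0.015,0,0.098,0,0]]
  ]
}}

```text
time_s: 10.48
tool_pos: [0.4797, -0.0675, 0.0694]
tool_rot: [179.9, 0.5, -7.4]
force: [-0.4, -0.5, -1.4]
grip_width: 0.0215
```

```bash
python3 - <<'E'
from red import *
board([]);reds()
E
```

```text
[ 0.47967054 -0.0675115   0.06937314] [179.91992022   0.48644219  -7.4192727 ] 0.021493410029982042 [-0.36522018 -0.53528716 -1.44045393]
board xy -0.0471 -0.1197
scene [259. 240.] 36 board -0.061 -0.132 z 0.016
scene [279. 253.] 101 board 0.011 -0.126 z 0.016
scene [290. 264.] 36 board 0.056 -0.132 z 0.015
scene [300. 264.] 9 board 0.082 -0.126 z 0.027
side [329. 219.] 13 board 0.082 -0.121 z 0.025
side [342. 225.] 27 board 0.052 -0.13 z 0.017
```

Lifting clear, then a close look into the trough, since one offcut reads a bit high.

>>> {"name": "servo_tool", "arguments": {
  "plan": [
    [[0.015,0,0,-0.025,0],[0.015,0,0,-0.06,0],[0.015,-0.01,-0.03,-0.08,0],[0.015,-0.01,-0.06,-0.08,0],[0.015,-0.01,-0.08,-0.08,0],[0.015,-0.01,-0.08,-0.08,0],[0.015,-0.01,-0.08,-0.08,0]]
  ]
}}

```text
time_s: 11.17
tool_pos: [0.4808, 0.0163, 0.1496]
tool_rot: [179.9, 0.5, -7.1]
force: [-0.3, -0.2, -1.7]
grip_width: 0.0216
```

```bash
python3 - <<'E'
from red import *
board([]);reds()
a=cam("scene")["image"][205:295,220:340];b=cam("side")["image"][190:280,300:420]
im=np.vstack([cv2.resize(x,None,fx=4,fy=3.3,interpolation=cv2.INTER_CUBIC) for x in(a,b)])
cv2.imwrite("pics/t1.png",im[:,:,::-1])
E
```

```text
[0.48079897 0.01626416 0.149603  ] [179.94299893   0.46054579  -7.08503905] 0.021558850430769626 [-0.28380916 -0.16425293 -1.71074561]
board xy -0.0562 -0.0365
scene [259. 240.] 29 board -0.06 -0.131 z 0.015
scene [279. 253.] 99 board 0.01 -0.125 z 0.016
scene [290. 264.] 36 board 0.056 -0.133 z 0.016
side [329. 219.] 15 board 0.082 -0.122 z 0.026
```

View pics/t1.png

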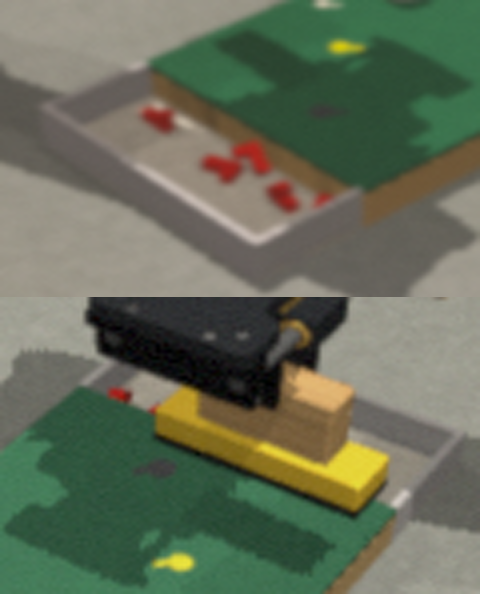

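Picture 6: all five offcuts are in the trough: top view (157,119), (222,168), (253,155), (283,195), (323,200). The last one may be leaning on the step. I'll check it from above on the way to the pad.

>>> {"name": "servo_tool", "arguments": {
  "plan": [
    [[0.015,0.01,0.012,-0.03,0],[0.015,0.025,0.04,-0.045,0],[0.015,0.045,0.075,-0.045,-0.05],[0.015,0.065,0.11,-0.045,-0.12],[0.015,0.08,0.135,-0.045,-0.19],[0.015,0.088,0.146,-0.045,-0.244],[0.015,0.088,0.146,-0.045,-0.244],[0.015,0.088,0.146,-0.045,-0.244]]
  ]
}}

```text
time_s: 12.03
tool_pos: [0.5488, -0.1442, 0.1926]
tool_rot: [-179.9, 0.6, 6.3]
force: [-0.2, 0.4, -2.9]
grip_width: 0.0214
```

```bash
python3 - <<'E'
from red import *
board([])
c=cam("wrist");save(c,"w2.png")
h=cv2.cvtColor(c["image"],cv2.COLOR_RGB2HSV);H,S,V=[h[:,:,i].astype(int) for i in range(3)]
X=cloud(c)
for m,s,ce in comps(((H<8)|(H>172))&(S>140),60):
    P=X[m];q=np.median(P,0)
    print(ce.round(),s[4],q.round(3),np.percentile(P[:,2],[3,25,50,75,97]).round(3))
o=readout.get_obs();p=o['tool_pos'];y=np.radians(o['tool_rot'][2]);d=np.array([.5666,-.3219])-p[:2]
print("pad: x",d@[np.cos(y),np.sin(y)],"y",d@[np.sin(y),-np.cos(y)],"z",p[2]-.037,"turn",np.radians(o['tool_rot'][2]-6.94))
E
```

```text
[ 0.54879332 -0.14415697  0.19262394] [-179.85658789    0.60159788    6.31881646] 0.0213756072109801 [-0.24696946  0.4286139  -2.93035505]
board xy 0.0309 -0.1874
[280. 146.] 187 [ 0.609 -0.092  0.024] [0.014 0.019 0.024 0.027 0.03 ]
[277. 176.] 183 [ 0.58  -0.091  0.016] [0.014 0.015 0.016 0.023 0.024]
[265. 217.] 471 [ 0.536 -0.08   0.016] [0.014 0.015 0.016 0.022 0.026]
[256. 278.] 85 [ 0.468 -0.076  0.022] [0.014 0.015 0.022 0.023 0.024]
pad: x -0.0025132989135382036 y 0.18020228943340685 z 0.15590780644288513 turn -0.00848905715581427
```

View pics/w2.png

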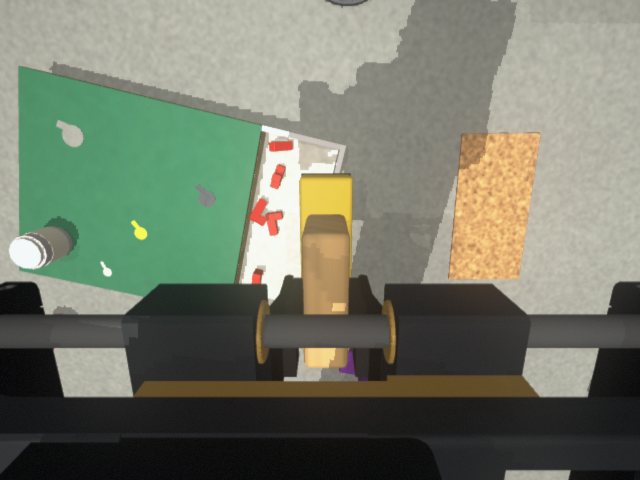

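Picture 7: all five offcuts are in the trough at (281,146), (278,176), (260,211), (274,222) and (257,276). The first stands on edge, with its highest point at about 0.030 m, so its origin is below the limit. The pot stands at (27,250). The pad is free at (495,205). Placing the scraper.

>>> {"name": "servo_tool", "arguments": {
  "plan": [
    [[0.015,0,0.036,0,0],[0.015,-0.001,0.074,0.005,-0.008],[0.015,-0.002,0.112,0.02,-0.008],[0.015,-0.0025,0.15,0.05,-0.008],[0.015,-0.0025,0.172,0.08,-0.008],[0.015,-0.0025,0.18,0.11,-0.008],[0.015,-0.0025,0.18,0.13,-0.008],[0.015,-0.0025,0.18,0.143,-0.008],[0.015,-0.0025,0.18,0.15,-0.008],[0.015,-0.0025,0.18,0.15,-0.008],[0.015,-0.0025,0.18,0.15,-0.008]]
  ]
}}

```text
time_s: 13.0
tool_pos: [0.5663, -0.3205, 0.0439]
tool_rot: [-179.9, 0.5, 7.0]
force: [0.2, 0.9, -1.5]
grip_width: 0.0216
```

```bash
python3 - <<'E'
from h import *
o=readout.get_obs();p=o['tool_pos'];y=np.radians(o['tool_rot'][2]);d=np.array([.5666,-.3219])-p[:2]
print(p,o['tool_rot'],o['force'])
print("pad: x",d@[np.cos(y),np.sin(y)],"y",d@[np.sin(y),-np.cos(y)],"z",p[2]-.0362)
E
```

```text
[ 0.56627998 -0.3204812   0.04394749] [-179.89812491    0.47864163    7.01491449] [ 0.19542628  0.90728806 -1.49092249]
pad: x 0.00014434790192793492 y 0.0014472631875856994 z 0.0077474851578539575
```

>>> {"name": "servo_tool", "arguments": {
  "plan": [
    [[0.015,0,0.001,0.004,0],[0.015,0,0.001,0.007,0],[0.015,0,0.001,0.008,0],[0.015,0,0.001,0.008,0],[0.015,0,0.001,0.008,0]]
  ]
}}

```text
time_s: 13.42
tool_pos: [0.5665, -0.3215, 0.0363]
tool_rot: [-179.9, 0.5, 7.0]
force: [0.3, 0.4, -0.9]
grip_width: 0.0212
```

>>> {"name": "servo_tool", "arguments": {
  "plan": [
    [[0.06,0,0,0,0],[0.06,0,0,0,0],[0.06,0,0,0,0],[0.06,0,0,0,0],[0.06,0,0,0,0],[0.06,0,0,0,0],[0.06,0,0,0,0],[0.06,0,0,0,0]]
  ]
}}

```text
time_s: 14.08
tool_pos: [0.5665, -0.3215, 0.0363]
tool_rot: [-179.9, 0.5, 7.0]
force: [-0.4, -0.2, 0.2]
grip_width: 0.0587
```

>>> {"name": "servo_tool", "arguments": {
  "plan": [
    [[0.06,0,0,-0.01,0],[0.06,0,0,-0.03,0],[0.06,0,0,-0.06,0],[0.06,0,0,-0.1,0],[0.06,0,0,-0.14,0],[0.06,0,0,-0.16,0],[0.06,0,0,-0.16,0],[0.06,0,0,-0.16,0]]
  ]
}}

```text
time_s: 14.75
tool_pos: [0.5689, -0.3219, 0.1989]
tool_rot: [179.9, 0.3, 7.0]
force: [-1.0, -0.4, -0.8]
grip_width: 0.0603
```

```bash
python3 - <<'E'
from red import *
c=cam("wrist");X=cloud(c);z=X[...,2];ok=c["range_z"]>0
for nm,lo,hi,zz in(("top",.067,.085,.075),("foot",.02,.034,.029)):
    for m,s,ce in comps(ok&(z>lo)&(z<hi),300): print(nm,ce.round(),rect(c,m,zz)[0],z[m].mean().round(4))
reds();o=readout.get_obs();print(o["tool_pos"],o["time_s"])
save(cam("side"),"end.png")
E
```

```text
top [324. 225.] ((566.66552734375, -321.04473876953125), (69.74320983886719, 21.371286392211914), 7.047877311706543) 0.0746
foot [565.  17.] ((771.6588134765625, -512.1336669921875), (27.00051498413086, 9.612554550170898), 11.700172424316406) 0.027
foot [134. 188.] ((551.9091796875, -72.36475372314453), (156.65493774414062, 151.45555114746094), 83.080078125) 0.0271
foot [ 76. 210.] ((531.28955078125, -73.46051025390625), (28.151784896850586, 177.84364318847656), 83.40076446533203) 0.0267
foot [325. 195.] ((566.5309448242188, -321.1339111328125), (109.00089263916016, 29.713279724121094), 7.351250171661377) 0.0286
foot [266. 367.] ((375.8686828613281, -272.1581115722656), (36.6118278503418, 31.377105712890625), 85.3175048828125) 0.0257
scene [259. 240.] 30 board -0.059 -0.131 z 0.017
scene [283. 252.] 53 board 0.014 -0.119 z 0.02
scene [276. 255.] 39 board 0.008 -0.136 z 0.015
scene [290. 264.] 30 board 0.056 -0.132 z 0.016
side [329. 219.] 13 board 0.082 -0.122 z 0.025
side [342. 225.] 25 board 0.052 -0.13 z 0.017
side [362. 234.] 43 board 0.004 -0.134 z 0.013
side [387. 246.] 27 board -0.06 -0.129 z 0.018
[ 0.56680949 -0.32121194  0.19470918] 14.9
```

View pics/end.png

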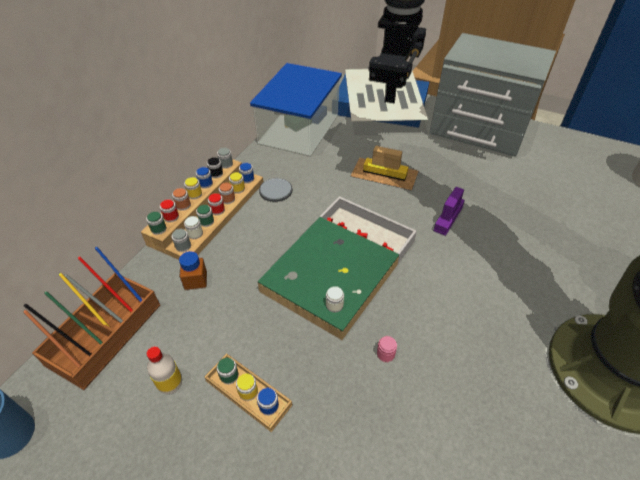

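Picture 8: the scraper stands on the pad at (387,165) and the board is clear of offcuts. The pot at (335,298), the tray tins, the ink, lens and glue are all where they were. Handing in.

```bash
python3 -c "
from cell import env
env.sign_off()"
```

```text
the job is handed in; nothing more can be done
```

I swept all five red offcuts into the trough with the yellow scraper, in two passes: four offcuts, then the last one. I then stood the scraper back on its cork pad, let go, and handed the job in at about 15 s of the 61 s allowed.

- **Scraper:** upright, about 1 mm from the pad's middle and within 0.5° of lengthwise. The gripper is open and about 16 cm above where it let go.
- **Offcuts:** the wrist view showed all five in the trough, and the final side view showed a clear board. One offcut rests on edge. Its highest point is about 24 mm above the trough floor, so its origin should be below the limit, but I did not measure the origin itself.
- **Pot and other things:** the pot and the other bench items looked unmoved in the last side picture; I compared them by eye and did not re-measure them.

The two fixed cameras each hid one or two offcuts behind the trough wall or step. They could not count all five separately, so that count rests on the overhead wrist view. No check failed.

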